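# Clamp a copper sample in the bench fixture

## Robot

A 7-joint arm with a two-finger parallel gripper is mounted at the origin on the work surface. World frame = base frame: x ahead of the robot, y to its left, z up, the work surface at z = 0. Lengths are in m, angles in rad, forces in N, time in s.
With the tool pointing down it reaches from about 0.4 to 0.925 m from the base axis. Payload 4.1 kg.
Tool frame: the origin (TCP) lies midway between the tips of the shut fingers; the grasp point (between the pads) lies behind it (env.grip_point_offset is the z of the grasp point in the tool frame, in m); z points along the fingers, x is the direction in which the jaws open and shut, and the axes are right-handed (so a half turn about z gives the same grasp; the last joint's range is limited). The gripper opens to 85 mm and grips with 20 to 120 N. Pads are 22 mm wide; open, the fingers measure 114 mm over their backs; the gripper's body (76 mm by 85 mm) begins 54 mm behind the grasp point. The pads swing forward as they close: fully open they stand 13 mm farther back than shut.
Start: joints at [1.005, 0.398, 0.045, 1.537, -0.019, 1.207, -0.051], TCP at [0.293, -0.58, 0.2] pointing down, gripper open.
Joint ranges: [-2.82, 2.82], [-0.49, 2.23], [-1.37, 1.46], [0, 2.46], [-1.36, 4.5], [0.23, 2], [-2.94, 2.94]. Speed limits (rad/s): [2.57, 2.57, 3.14, 3.14, 3.14, 3.14, 3.14].

## Interface

Orientations are given as a unit quaternion [x, y, z, w].
In Python, from plant import state, imaging, job, env gives the robot as it stands.
- The arm moves only by the tool move_arm, never from a script. Its argument "rows" is a list of rows, each a list of 2 entries, a list of its own where there are three numbers: the shift along the tool's x, y, z in m, then the turn about the tool's z in degrees. In form: [[[dx, dy, dz], yaw], ...]. A call has 1 to 5 rows; each row is the pose to reach, as a shift and turn from the pose commanded when the call began, along the tool's axes at that moment; what a row does not reach only later rows make up. A row lasts 1/12 s, in which the tool goes at most 41.7 mm and 7.16 degrees, less where a joint would pass 70% of its speed; a pose out of reach is approached as far as the arm can. A call with a gripper value outside its range is refused whole. "fingers" is the finger opening in m, from 0 to 0.0854, set as the call begins (left out, the last holds). The fingers move at their own pace and stop on an object; the grip force is fixed at half the most. Time passes only in rows, so rows that repeat a pose let the fingers close. It gives the time, the measured TCP pose, the force and the opening at its end, in the units of the state.
- state(): the state, without advancing time (a new reading comes with each control period).
- imaging.camera(name): name is "side" or "top" or "wrist"; returns a dict with "color" (384x512x3 uint8, red, green, blue), "z_map" (384x512 float32, m along the optical axis (not along the pixel's ray), 0 where there is no reading), "fovy" (degrees; the focal length in pixels is half the picture's height over the tangent of half this angle, whatever the lens; pixels are square), "cx", "cy" (the principal point, pixels), "R" (3x3) and "t" (3): a world point X has camera coordinates R X + t. Camera axes: x right, y down, z forward; pixel columns grow to the right and rows downward; lengths in m; the calibration is good to about 2 mm. A picture is of the moment at which its call begins.
- job.close_job(): hands the job in, once; it reports no verdict.
Trained networks look in a picture, given as the dict that the camera call returned (one of the last four; its "shot" number tells which), for a name from the list of things; names that differ only in an ending like _2 or _b are one class to them, and where a whole thing is asked for, a point or a joint stands for the part that bears it (a point fixed in the world has none). Each returns a list of dicts, best first, with "confidence" (0 to 1); they miss things now and then, are a little off and sometimes report something else, mostly with a low value. They report only what shows in the picture. A call takes as long as a camera call.
- imaging.regions_of(picture, query): "mask" (384x512 bool, what is visible of it) and "box" ([left, top, right, bottom] in pixels, round what is visible of it).
The state is a dict: "clock": time; "qpos": joint angles; "qvel": joint speeds; "effort": joint torques, N m; "position": TCP position; "eef_rot": TCP orientation; "contact_force": force on the tool from outside, world axes, zero at the start; "moment": the same for the moment, N m; "opening": opening from 0.0 (shut) to 1.0 (fully open).
Only numpy, scipy, OpenCV 4.12 (cv2) and the standard library are available. Lean on these libraries where they do the work, as an engineer would, in place of code of your own. Each camera call takes 0.05 s, during which the arm holds its last target. There are 200 camera calls.

## Task

Push the copper block along its channel, without picking it up, until it is fully home against the blue end stop. Then push the red lever of the toggle clamp over, past its dead point, until it snaps down into lock, so that the clamp's rubber pad presses on the block, and take the hand away. Leave the beaker, the bottle and the jar where they stand.

Things in the scene. Friction and masses are not known exactly. Their poses are not given: they have to be found in the camera images.
- fixture: Clamping fixture fixed to the counter: aluminium base plate 255 mm long (its x, -155 to +100 mm), 85 mm wide (y), 12 mm thick. Origin: on the counter, mid-width, under the working face of the end stop; z up. Its x is the direction in which the block is pushed home and the lever pushed over. Two steel cheeks behind the stop (x 16 to 90 mm, 32 mm over both, tops 96 mm above the counter) carry the clamp.
- stop (a point): Top edge, mid-width, of the working face of the blue end stop: at x = 0, 32 mm above the counter; the stop is 66 mm wide. Two blue guide rails run from it towards -x for 150 mm, tops 20 mm above the counter, inner faces at y = +-21 mm in the fixture's frame: the channel for the block, open at its far end from the stop.
- clamp_arm: Steel clamp arm, a bar 14 mm wide, 73 mm long from its pivot (the origin: x = 30 mm, 62 mm above the counter). Driven by the lever. Open (lever 0) it leans up over the stop, its end 125 mm above the counter; the pad under it then reaches out to x = -40 mm, 95 to 105 mm above the counter, and comes down as the lever goes over.
- block: Copper block, 90 mm long (its x, along the fixture's x), 40 mm wide, 25 mm high, about 0.75 kg, loose in the channel on the base plate (2 mm side play). Origin: centre of its underside, 12 mm above the counter. It starts 25 to 55 mm short of the stop; home, its origin is at x = -45 mm in the fixture's frame. It slides with a few newtons; its upper 17 mm stand above the rails.
- lever (a joint): Lever angle, rad. 0: upright (open); grows as it leans towards the fixture's +x. Starts at 0 to 0.12 and stays where left until the pad meets the block at about 0.94; then a spring resists, up to about 3 N at the grip. Dead point 1.25; beyond it the lever snaps by itself to its stop at 1.45, nearly level: lock. Let go between 1.0 and 1.2 it springs back.
- lever_pivot (a point): The lever's pivot: on the fixture, at x = 75 mm, y = 0, 82 mm above the counter; the axis is the fixture's y.
- lever_grip (a point): The point to push on the lever: on the centre line of its red round grip, 85 mm from the pivot. The red grip is 18 mm thick and 65 mm long (from 45 to 110 mm from the pivot).
- pad: Round black rubber pad, 18 mm across, on a sprung spindle under the end of the clamp arm; origin at the centre of its underside. When the clamp is locked on the block it presses on the block's top at about x = -33 mm in the fixture's frame, with about 10 N.
- beaker: Glass beaker, 70 mm across, 85 mm tall, loose bystander; origin: centre of its underside.
- bottle: White plastic bottle, 60 mm across, 120 mm tall, loose bystander; origin: centre of its underside.
- jar: Amber jar with a black cap, 48 mm across, 50 mm tall, loose bystander; origin: centre of its underside.

How it is judged:
On the way, in this order (a step that is already met when the one before it is completed fails the run):
1. the block is home against the stop while the clamp is still open (x of block in the frame of fixture above -0.048 m and z of block in the frame of fixture below 0.016 m and value of joint lever below 0.8 rad), for 0.1 s.
2. the lever is past its dead point and in lock (value of joint lever above 1.38 rad), for 0.2 s.
At the end, for the whole second after the job is handed in: The block is within 3 mm of the end stop and flat on the base plate, the lever is locked (above 1.38 rad), the pad presses on the block with more than 4 N, everything is at rest and the bystanders stand upright within 30 mm of where they were (x of block in the frame of fixture above -0.048 m and z of block in the frame of fixture below 0.016 m and value of joint lever above 1.38 rad and contact force between pad and block above 4 N and linear speed of block below 0.01 m/s and angle between each of beaker, bottle, jar's own z axis and vertical below 0.2 rad); the robot touches nothing.
It fails at once if the block is lifted off the base plate by more than 8 mm or tipped (z of block in the frame of fixture above 0.02 m or angle between block's own z axis and vertical above 0.2 rad).
It fails at once if a bystander is moved by more than 30 mm or knocked over (distance of any of beaker, bottle, jar from where it was at the start of the episode above 0.03 m or angle between any of beaker, bottle, jar's own z axis and vertical above 0.5 rad).
It also fails if it takes over 48 s, if anything falls off the work surface, if the arm or the gripper's body presses on something with over 40 N, if the wrist force passes 120 N, or if a joint passes its speed limit or range.

## Working session

There is one attempt and no reset: what is moved stays moved. The work goes in short steps, Python scripts to look and compute and a tool call to move; the robot and the scene stay as the last step left them, time stands still between calls to the robot, and variables do not carry over. Pictures are saved under pics/ and viewed, about 8 in all and at most 12, crops included, and the job is handed in when it is done.

Besides the shell and the picture viewer there is one more tool, called after "Request:" in YAML: its name, and indented under it one key for each argument. move_arm: Moves the arm, as the interface text tells. Its arguments: {"type":"object","properties":{"rows":{"type":"array"},"fingers":{"type":"number"}},"required":["rows"]}

```bash
mkdir -p pics; cat > h.py <<'E'
import numpy as np, cv2
from plant import state, imaging, job, env
def pts(p, mask):
    f=p["color"].shape[0]/2/np.tan(np.radians(p["fovy"])/2)
    v,u=np.nonzero(mask&(p["z_map"]>0)); z=p["z_map"][v,u]
    c=np.stack([(u-p["cx"])/f*z,(v-p["cy"])/f*z,z],1)
    return (c-np.array(p["t"]))@np.array(p["R"])
def save(p,n): cv2.imwrite("pics/"+n,p["color"][:,:,::-1])
E
python3 - <<'E'
from h import *
s=state(); print(s["clock"],s["position"],s["eef_rot"],env.grip_point_offset)
a=imaging.camera("top"); b=imaging.camera("side")
cv2.imwrite("pics/1.png",cv2.resize(np.vstack([a["color"],b["color"]])[:,:,::-1],None,fx=.78,fy=.78))
for n,p in (("top",a),("side",b)):
  for q in ["fixture","block","lever","clamp_arm","pad","beaker","bottle","jar"]:
    r=imaging.regions_of(p,q)
    if r:
      P=pts(p,r[0]["mask"]); 
      print(n,q,round(r[0]["confidence"],2),r[0]["box"],len(P),np.round(np.median(P,0),3),np.round(np.percentile(P,[2,98],axis=0),3).tolist() if len(P) else '')
E
```

```text
0.0 [ 0.29220648 -0.57981328  0.19862099] [ 8.51511685e-01 -5.24334633e-01 -9.02328432e-04 -4.78469115e-04] -0.0187
top fixture 0.57 [185.4, 196.4, 298.6, 261.7] 3065 [0.525 0.071 0.016] [[0.47, -0.071, 0.007], [0.6, 0.164, 0.178]]
top block 0.87 [249.1, 209.5, 287.6, 239.5] 657 [ 0.554 -0.008  0.037] [[0.528, -0.048, 0.021], [0.58, 0.035, 0.041]]
top lever 0.46 [186.9, 234.2, 211.3, 241.3] 151 [0.505 0.142 0.162] [[0.497, 0.127, 0.012], [0.515, 0.157, 0.194]]
top clamp_arm 0.68 [213.2, 222.2, 246.6, 237.1] 218 [0.527 0.075 0.106] [[0.514, 0.046, 0.066], [0.542, 0.118, 0.127]]
top pad 0.59 [239.3, 220.7, 246.9, 229.3] 63 [0.536 0.051 0.105] [[0.528, 0.044, 0.01], [0.556, 0.058, 0.118]]
top beaker 0.67 [251.8, 136.0, 282.6, 169.9] 736 [ 0.726 -0.004  0.035] [[0.682, -0.033, 0.001], [0.746, 0.027, 0.087]]
top bottle 0.6 [132.8, 169.2, 166.3, 197.1] 737 [0.639 0.266 0.081] [[0.617, 0.245, -0.002], [0.682, 0.323, 0.122]]
top jar 0.82 [239.9, 285.7, 257.9, 303.6] 307 [0.387 0.033 0.05 ] [[0.366, 0.015, 0.021], [0.407, 0.054, 0.054]]
side fixture 0.82 [256.6, 187.7, 329.7, 297.7] 3823 [0.53  0.117 0.018] [[0.473, -0.057, 0.004], [0.603, 0.176, 0.186]]
side block 0.61 [271.7, 186.3, 295.9, 231.9] 694 [ 0.559 -0.002  0.036] [[0.537, -0.046, 0.018], [0.585, 0.042, 0.039]]
side lever 0.88 [302.3, 230.4, 320.9, 268.8] 406 [0.508 0.156 0.148] [[0.499, 0.124, 0.07], [0.516, 0.16, 0.192]]
side clamp_arm 0.72 [291.3, 207.9, 306.1, 254.8] 344 [0.528 0.085 0.098] [[0.516, 0.051, 0.067], [0.544, 0.124, 0.127]]
side beaker 0.82 [192.4, 179.6, 224.1, 220.9] 1218 [ 0.717 -0.005  0.054] [[0.685, -0.032, 0.006], [0.748, 0.033, 0.085]]
side bottle 0.75 [210.8, 303.0, 244.7, 355.5] 1374 [0.645 0.29  0.081] [[0.62, 0.261, 0.009], [0.674, 0.306, 0.121]]
side jar 0.73 [352.1, 219.5, 380.2, 248.0] 606 [0.392 0.048 0.045] [[0.37, 0.015, -0.001], [0.41, 0.06, 0.051]]
```

View pics/1.png

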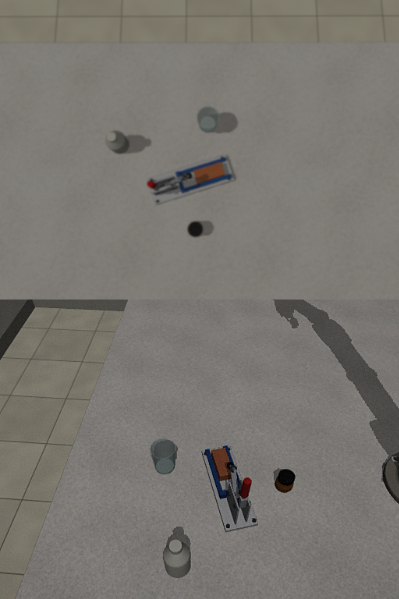

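```bash
python3 - <<'E'
from h import *
a=imaging.camera("top"); b=imaging.camera("side")
for n,p in (("top",a),("side",b)):
  for q,zl,zh in (("block",.03,.045),("fixture",.007,.03),("lever",.11,.2),("clamp_arm",.07,.13)):
    r=imaging.regions_of(p,q)
    if not r: continue
    m=cv2.erode(r[0]["mask"].astype(np.uint8),np.ones((2,2)))>0 if q=="block" else r[0]["mask"]
    P=pts(p,m); P=P[(P[:,2]>zl)&(P[:,2]<zh)]
    c,s,ang=cv2.minAreaRect((P[:,:2]*1000).astype(np.float32)); 
    print(n,q,len(P),np.round(c,1),np.round(s,1),round(ang,1),P.mean(0).round(4))
    if q=="lever":
      for z in (.12,.14,.16,.18):
        Q=P[abs(P[:,2]-z)<.01]
        if len(Q): print(z,Q.mean(0).round(4),len(Q))
# blue pixels (stop+rails)
  C=p["color"].astype(int); m=(C[...,2]>C[...,0]+40)&(C[...,2]>C[...,1]+25)
  P=pts(p,m); P=P[(P[:,0]>.4)&(P[:,0]<.65)&(abs(P[:,1])<.2)]
  H=P[(P[:,2]>.026)&(P[:,2]<.036)]; L=P[(P[:,2]>.01)&(P[:,2]<.025)]
  for k,Q in(("stop",H),("rails",L)):
    print(n,k,len(Q),cv2.minAreaRect((Q[:,:2]*1000).astype(np.float32)),Q.mean(0).round(4))
A=[cv2.resize(x["color"][y0:y0+100,x0:x0+130,::-1],None,fx=5,fy=5,interpolation=2)[:300 if 0 else 500] for x,y0,x0 in((a,180,175),(b,180,240))]
cv2.imwrite("pics/2.png",cv2.resize(np.vstack(A),None,fx=.6,fy=.6))
E
```

```text
top block 589 [553.7  -8.1] [37.8 87.1] 18.0 [ 0.5535 -0.0083  0.0368]
top fixture 2165 [537.   49.1] [ 85.4 254.5] 17.7 [0.5339 0.0452 0.0146]
top lever 101 [504.1 148.6] [18.3 15.2] 89.5 [0.503  0.1464 0.1722]
0.12 [0.5009 0.1425 0.1153] 9
0.14 [0.5023 0.1418 0.1394] 11
0.16 [0.5021 0.1426 0.1587] 15
0.18 [0.5023 0.148  0.1843] 29
top clamp_arm 194 [526.  82.] [16.4 80.8] 17.4 [0.5279 0.0742 0.1048]
top stop 32 ((525.8862915039062, 79.0350341796875), (60.750144958496094, 8.317834854125977), 17.53679847717285) [0.5268 0.0795 0.032 ]
top rails 309 ((550.0882568359375, 4.614280700683594), (62.4102668762207, 146.79783630371094), 18.137317657470703) [ 0.5519 -0.002   0.0199]
side block 568 [556.8  -2.8] [39.4 88.7] 17.7 [ 0.5592 -0.0022  0.0357]
side fixture 2339 [538.6  51.9] [ 85.7 255.6] 17.5 [0.5413 0.0796 0.0136]
side lever 310 [506.5 152.3] [17.9 17. ] 8.9 [0.5078 0.1555 0.1603]
0.12 [0.5087 0.154  0.1173] 53
0.14 [0.5084 0.1564 0.1404] 57
0.16 [0.5079 0.1573 0.1601] 62
0.18 [0.5075 0.1559 0.1826] 97
side clamp_arm 346 [528.4  88.4] [19.4 89.5] 13.1 [0.5294 0.0853 0.0981]
side stop 40 ((551.7263793945312, 90.38491821289062), (16.08555793762207, 11.169063568115234), 15.391252517700195) [0.5517 0.0908 0.0305]
side rails 349 ((554.3919677734375, 3.7175674438476562), (65.19833374023438, 144.94796752929688), 17.895793914794922) [0.5702 0.0029 0.0189]
```

View pics/2.png

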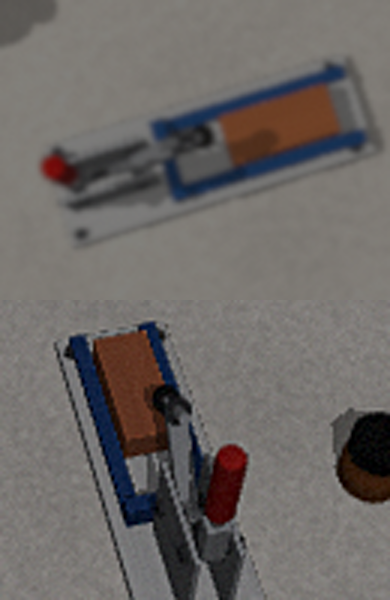

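Request:
move_arm:
  rows:
    - [[-0.022, -0.034, 0], 0]
    - [[-0.044, -0.068, 0], 0]
    - [[-0.066, -0.102, 0], 0]
    - [[-0.088, -0.136, 0], 0]
    - [[-0.11, -0.17, 0], 0]
  fingers: 0

```text
clock: 1.82
position: [0.3955, -0.4041, 0.1999]
eef_rot: [0.851, -0.525, 0.0, 0.0]
contact_force: [0.5, -0.8, -0.5]
opening: 0.3
```

Request:
move_arm:
  rows:
    - [[-0.022, -0.034, 0], 0]
    - [[-0.044, -0.068, 0], 0]
    - [[-0.066, -0.102, 0], 0]
    - [[-0.088, -0.136, 0], 0]
    - [[-0.11, -0.17, 0], 0]

```text
clock: 2.23
position: [0.4979, -0.2293, 0.2001]
eef_rot: [0.851, -0.524, 0.0, 0.0]
contact_force: [-0.4, -0.3, -0.2]
opening: -0.002
```

Request:
move_arm:
  rows:
    - [[-0.022, -0.034, 0], 0]
    - [[-0.044, -0.068, 0], 0]
    - [[-0.066, -0.102, 0], 0]
    - [[-0.088, -0.138, 0], 5]
    - [[-0.092, -0.141, 0], 9.1]

```text
clock: 2.65
position: [0.5855, -0.0751, 0.2]
eef_rot: [0.809, -0.587, -0.0, -0.004]
contact_force: [-0.0, 1.2, 0.2]
opening: -0.003
```

```bash
cat >> h.py <<'E'
from scipy.spatial.transform import Rotation as Ro
O=np.array([.5296,.0767]); th=np.radians(17.7); XF=np.array([-np.sin(th),np.cos(th)]); YF=np.array([-np.cos(th),-np.sin(th)])
def fx(P): P=np.atleast_2d(P); d=P[:,:2]-O; return np.c_[d@XF,d@YF,P[:,2]]
def rep():
    s=state(); R=Ro.from_quat(s["eef_rot"]).as_matrix()
    print("t",round(s["clock"],2),"W",np.round(s["position"],4),"F",fx(s["position"]).round(4),"force F", np.round([s["contact_force"][:2]@XF,s["contact_force"][:2]@YF,s["contact_force"][2]],1),"open",s["opening"])
    print("tool x,y in F (x,y):",np.round([R[:2,0]@XF,R[:2,0]@YF],3),np.round([R[:2,1]@XF,R[:2,1]@YF],3),"toolz",R[:,2].round(3),"q",np.round(s["qpos"],2))
    return s,R
E
python3 - <<'E'
from h import *
rep()
w=imaging.camera("wrist"); save(w,"3.png"); print("cam",fx(-np.array(w["R"]).T@w["t"]))
for q in("block","fixture"):
  r=imaging.regions_of(w,q)
  if r:
    P=pts(w,r[0]["mask"]); 
    if q=="block": P=P[(P[:,2]>.03)&(P[:,2]<.045)]
    else: P=P[(P[:,2]>.006)&(P[:,2]<.015)]
    F=fx(P); print(q,len(P),cv2.minAreaRect((P[:,:2]*1000).astype(np.float32)),np.percentile(F,[1,50,99],axis=0).round(4))
E
```

```text
t 2.65 W [ 0.5855 -0.0751  0.2   ] F [[-0.1616 -0.0071  0.2   ]] force F [ 1.2 -0.3  0.2] open -0.0033090853244662896
tool x,y in F (x,y): [-1.    -0.007] [-0.007  1.   ] toolz [ 0.004  0.006 -1.   ] q [ 0.25  0.3  -0.24  1.68  0.07  1.17 -1.26]
cam [[-0.1621402  -0.08348482  0.37374732]]
block 2394 ((556.0969848632812, -6.809154510498047), (40.300804138183594, 90.17143249511719), 17.27394676208496) [[-0.1325 -0.0195  0.0312]
 [-0.0882 -0.0009  0.036 ]
 [-0.0442  0.0193  0.0378]]
fixture 4925 ((537.9976196289062, 48.594482421875), (85.28374481201172, 254.10565185546875), 17.800687789916992) [[-0.1552 -0.0418  0.0083]
 [-0.0179 -0.0176  0.011 ]
 [ 0.0939  0.042   0.0144]]
```

View pics/3.png

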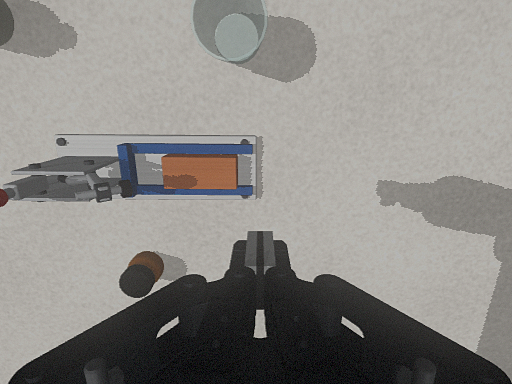

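Request:
move_arm:
  rows:
    - [[0.006, 0.007, 0.04], 0]
    - [[0.008, 0.007, 0.08], 0]
    - [[0.008, 0.007, 0.12], 0]
    - [[0.008, 0.007, 0.155], 0]
    - [[0.008, 0.007, 0.174], 0]

```text
clock: 3.22
position: [0.5731, -0.0982, 0.0215]
eef_rot: [0.807, -0.591, -0.002, 0.002]
contact_force: [-1.1, 0.1, -0.3]
opening: -0.004
```

Request:
move_arm:
  rows:
    - [[-0.01, 0, 0], 0]
    - [[-0.02, 0, 0], 0]
    - [[-0.028, 0, 0], 0]
    - [[-0.034, 0, 0], 0]
    - [[-0.04, 0, 0], 0]

```text
clock: 3.63
position: [0.5666, -0.0561, 0.0278]
eef_rot: [0.808, -0.59, 0.002, -0.001]
contact_force: [0.4, 0.9, 0.3]
opening: 0.002
```

```bash
python3 - <<'E'
from h import *
rep()
w=imaging.camera("wrist")
r=imaging.regions_of(w,"block")
P=pts(w,r[0]["mask"]); P=P[(P[:,2]>.03)&(P[:,2]<.045)]
print(np.percentile(fx(P),[1,50,99],axis=0).round(4))
E
```

```text
t 3.63 W [ 0.5666 -0.0561  0.0278] F [[-0.1377  0.0051  0.0278]] force F [ 0.8 -0.6  0.3] open 0.0015485523624183676
tool x,y in F (x,y): [-1. -0.] [-0.  1.] toolz [ 0.004 -0.    -1.   ] q [ 0.2   0.45 -0.22  1.89  0.13  0.81 -1.35]
[[-0.1315 -0.0196  0.0311]
 [-0.087  -0.0021  0.036 ]
 [-0.0442  0.0198  0.0374]]
```

Request:
move_arm:
  rows:
    - [[-0.005, -0.003, 0], 0]
    - [[-0.01, -0.004, 0], 0]
    - [[-0.015, -0.004, 0], 0]
    - [[-0.02, -0.004, 0], 0]
    - [[-0.025, -0.004, 0], 0]

```text
clock: 4.15
position: [0.5613, -0.0315, 0.0256]
eef_rot: [0.807, -0.59, -0.0, 0.0]
contact_force: [0.6, 0.3, -0.2]
opening: -0.001
```

```bash
python3 - <<'E'
from h import *
rep()
w=imaging.camera("wrist")
r=imaging.regions_of(w,"block")
P=pts(w,r[0]["mask"]); P=P[(P[:,2]>.03)&(P[:,2]<.045)]
print(np.percentile(fx(P),[1,50,99],axis=0).round(4))
rep()
E
```

```text
t 4.15 W [ 0.5613 -0.0315  0.0256] F [[-0.1127  0.0027  0.0256]] force F [ 0.2 -0.6 -0.2] open -0.0012410866868731
tool x,y in F (x,y): [-1.     0.001] [0.001 1.   ] toolz [-0. -0. -1.] q [ 0.16  0.44 -0.23  1.91  0.13  0.8  -1.4 ]
[[-0.1316 -0.0197  0.0309]
 [-0.0827 -0.0041  0.036 ]
 [-0.0441  0.0193  0.0374]]
t 4.25 W [ 0.5611 -0.0306  0.0256] F [[-0.1118  0.0026  0.0256]] force F [ 0.5  0.1 -0.1] open 0.0001711788343036854
tool x,y in F (x,y): [-1.    -0.001] [-0.001  1.   ] toolz [-0.001  0.    -1.   ] q [ 0.16  0.44 -0.23  1.91  0.13  0.8  -1.4 ]
```

```bash
python3 - <<'E'
from h import *
w=imaging.camera("wrist"); b=imaging.camera("side")
print("shot")
cv2.imwrite("pics/4.png",cv2.resize(np.vstack([w["color"][60:360,40:440],cv2.resize(b["color"][170:305,230:410],(400,300))])[:,:,::-1],None,fx=1,fy=1))
E
```

```text
shot
```

View pics/4.png

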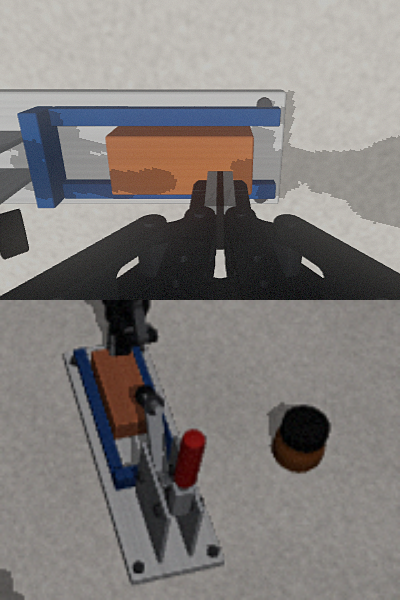

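```bash
python3 - <<'E'
from h import *
w=imaging.camera("wrist"); s=state()
f=192/np.tan(np.radians(w["fovy"])/2)
c=np.array(w["R"])@s["position"]+w["t"]; print("TCP px",f*c[0]/c[2]+w["cx"],f*c[1]/c[2]+w["cy"],c[2],fx(s["position"]))
for v in range(215,300,6):
  row=[]
  for u in (225,240,252,260,268,285):
    m=np.zeros((384,512),bool); m[v,u]=1; P=pts(w,m)
    row.append(tuple((fx(P)[0]*1000).round().astype(int).tolist()) if len(P) else None)
  print(v,row)
E
```

```text
TCP px 259.5585956737987 222.9174641690968 0.18853182500023216 [[-0.11349374  0.0026868   0.02567619]]
215 [(-92, -8, 37), (-102, -7, 36), (-109, -7, 37), (-114, -8, 37), (-119, -7, 37), (-129, -7, 36)]
221 [(-92, -3, 36), (-101, -3, 36), (-109, -3, 36), (-114, -4, 37), (-119, -4, 37), (-129, -3, 35)]
227 [(-92, 1, 36), (-101, 1, 36), (-109, 0, 37), (-114, 0, 38), (-119, 0, 37), (-129, 1, 35)]
233 [(-92, 5, 36), (-101, 5, 37), (-110, -8, 63), (-114, -8, 63), (-118, -8, 63), (-129, 5, 36)]
239 [(-92, 9, 37), (-101, 9, 37), (-110, -8, 69), (-114, -9, 70), (-118, -8, 70), (-130, 9, 35)]
245 [(-92, 13, 37), (-104, -4, 68), (-110, -8, 76), (-114, -8, 76), (-118, -8, 76), (-126, -4, 69)]
251 [(-91, 18, 36), (-104, -4, 74), (-110, -9, 83), (-114, -8, 81), (-117, -9, 82), (-126, -4, 75)]
257 [(-89, 32, 19), (-104, -5, 81), (-110, -8, 87), (-114, -8, 87), (-117, -8, 87), (-125, -4, 80)]
263 [(-88, 42, 10), (-105, -3, 84), (-110, -8, 92), (-114, -8, 91), (-117, -8, 92), (-125, -5, 86)]
269 [(-86, 55, -1), (-106, -10, 99), (-110, -9, 98), (-114, -7, 94), (-117, -10, 98), (-123, -11, 101)]
275 [(-100, -9, 101), (-106, -11, 104), (-110, -8, 101), (-114, -3, 93), (-117, -9, 102), (-123, -10, 103)]
281 [(-100, -9, 106), (-106, -9, 106), (-111, -9, 106), (-114, 0, 93), (-117, -9, 106), (-123, -9, 106)]
287 [(-101, -9, 110), (-106, -9, 109), (-111, -10, 110), (-114, 2, 95), (-117, -10, 110), (-123, -9, 110)]
293 [(-101, -10, 114), (-107, -10, 113), (-111, -7, 110), (-114, 5, 94), (-116, -8, 112), (-123, -9, 113)]
299 [(-102, -14, 122), (-107, -14, 122), (-111, 0, 105), (-114, 9, 94), (-116, -7, 114), (-122, -14, 123)]
```

```bash
python3 - <<'E'
from h import *
s=state(); print(fx(s["position"]))
for n in("side","top"):
  p=imaging.camera(n)
  f=192/np.tan(np.radians(p["fovy"])/2)
  for h in (0,.035):
    c=np.array(p["R"])@(s["position"]+[0,0,h])+p["t"]; print(n,h,"px",f*c[0]/c[2]+p["cx"],f*c[1]/c[2]+p["cy"])
  P=pts(p,p["z_map"]>0); F=fx(P); m=(abs(F[:,0]+.114)<.03)&(abs(F[:,1])<.03)&(F[:,2]>.04)&(F[:,2]<.13)
  F=F[m]; F=F[np.argsort(F[:,2])]; print((F[:40:2]*1000).round().astype(int).tolist(), len(F))
  c=np.array(p["R"])@s["position"]+p["t"]; u,v=int(f*c[0]/c[2]+p["cx"]),int(f*c[1]/c[2]+p["cy"])
  print(u,v); cv2.imwrite(f"pics/z_{n}.png",cv2.resize(p["color"][v-45:v+35,u-50:u+50,::-1],None,fx=5,fy=5,interpolation=2))
a=cv2.imread("pics/z_side.png");b=cv2.imread("pics/z_top.png"); cv2.imwrite("pics/5.png",cv2.resize(np.hstack([a,b]),None,fx=.8,fy=.8))
E
```

```text
[[-0.11349374  0.0026868   0.02567619]]
side 0 px 282.8499675489851 199.54171819007104
side 0.035 px 283.6730842946837 189.72756203746744
[[-105, -5, 58], [-106, 12, 60], [-106, -7, 62], [-109, -9, 62], [-101, 0, 63], [-105, 12, 64], [-115, -10, 65], [-100, 4, 66], [-116, -9, 67], [-99, -5, 67], [-101, -5, 67], [-104, -8, 68], [-100, -3, 69], [-117, -9, 69], [-99, 5, 70], [-105, -8, 70], [-98, 7, 71], [-99, -1, 72], [-117, -9, 73], [-99, 7, 73]] 164
282 199
top 0 px 278.09821601636554 218.47155031871114
top 0.035 px 278.66183779470805 216.48746170458773
[] 0
278 218
```

View pics/5.png

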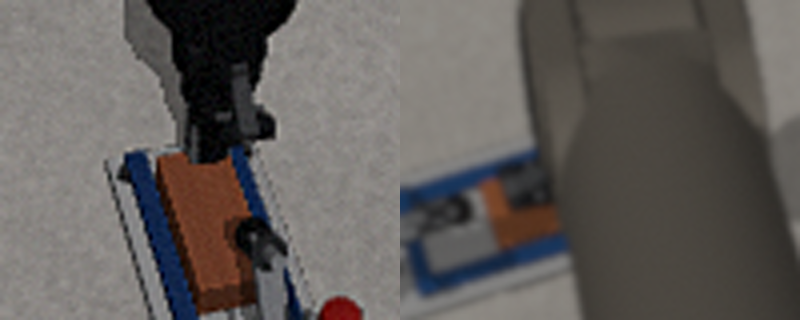

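The two cameras agree that the fingertips are at about z = 0.059 m, while the TCP reads 0.026. The real tips therefore end about 33 mm above the reported TCP, and the fingers passed over the block without touching it. I'll back off and go lower, going by what the cameras measured.

Request:
move_arm:
  rows:
    - [[0.03, 0, 0], 0]
    - [[0.055, 0, 0], 0]
    - [[0.055, -0.002, 0.008], 0]
    - [[0.055, -0.002, 0.015], 0]
    - [[0.055, -0.002, 0.015], 0]

```text
clock: 4.92
position: [0.5785, -0.0834, 0.009]
eef_rot: [0.807, -0.59, -0.002, 0.001]
contact_force: [-0.3, 1.1, -0.6]
opening: -0.001
```

```bash
cat >> h.py <<'E'
def tip():
    s,R=rep(); 
    for n in("side","wrist"):
        p=imaging.camera(n); P=pts(p,p["z_map"]>0); F=fx(P); t=fx(s["position"])[0]
        C=p["color"][p["z_map"]>0] if 0 else None
        m=(abs(F[:,0]-t[0])<.02)&(abs(F[:,1]-t[1])<.014)&(F[:,2]>t[2]-.005)&(F[:,2]<t[2]+.06)
        if n=="side": m&=F[:,0]<-.134
        Q=F[m]; Q=Q[np.argsort(Q[:,2])]; print(n,(Q[:60:5]*1000).round().astype(int).tolist())
        if n=="wrist":
            r=imaging.regions_of(p,"block")
            if r:
                B=pts(p,r[0]["mask"]); B=fx(B[(B[:,2]>.03)&(B[:,2]<.045)]); print("block",r[0]["confidence"],np.percentile(B,[1,50,99],axis=0).round(4).tolist())
    return p
E
python3 - <<'E'
from h import *
tip()
E
```

```text
t 4.92 W [ 0.5785 -0.0834  0.009 ] F [[-0.1674  0.0021  0.009 ]] force F [ 1.2 -0.1 -0.6] open -0.0008119137188420028
tool x,y in F (x,y): [-1.     0.001] [0.001 1.   ] toolz [-0.003  0.001 -1.   ] q [ 0.23  0.5  -0.21  1.86  0.14  0.8  -1.31]
side [[-152, -2, 8], [-150, -12, 10], [-153, 1, 11], [-151, 7, 11], [-151, 14, 12], [-161, 11, 41], [-161, -10, 47], [-163, -10, 48], [-155, 2, 50], [-159, -9, 53], [-152, 5, 54], [-171, -10, 56]]
wrist [[-156, -12, 6], [-156, -7, 7], [-156, -1, 8], [-156, 3, 9], [-156, 0, 9], [-150, 5, 9], [-156, -5, 9], [-151, -5, 10], [-150, 6, 10], [-155, -5, 10], [-156, 8, 10], [-148, -3, 10]]
block 0.98 [[-0.1325, -0.0196, 0.0309], [-0.0885, -0.0022, 0.036], [-0.0444, 0.0193, 0.0373]]
```

Request:
move_arm:
  rows:
    - [[0, 0, 0.006], 0]
    - [[0, 0, 0.011], 0]
    - [[0, 0, 0.016], 0]
    - [[0, 0, 0.016], 0]

```text
clock: 5.4
position: [0.5789, -0.0835, -0.0066]
eef_rot: [0.807, -0.59, -0.001, 0.001]
contact_force: [0.1, -0.8, -1.5]
opening: -0.001
```

Request:
move_arm:
  rows:
    - [[-0.007, 0, 0], 0]
    - [[-0.014, 0, 0], 0]
    - [[-0.021, 0, 0], 0]
    - [[-0.028, 0, 0], 0]
    - [[-0.035, 0, 0], 0]

```text
clock: 5.82
position: [0.5699, -0.0514, -0.005]
eef_rot: [0.807, -0.59, 0.001, 0.0]
contact_force: [1.7, -4.4, -2.0]
opening: -0.001
```

```bash
python3 - <<'E'
from h import *
tip()
E
```

```text
t 5.82 W [ 0.5699 -0.0514 -0.005 ] F [[-0.1342  0.0006 -0.005 ]] force F [-4.7 -0.3 -2. ] open -0.0006746238213913975
tool x,y in F (x,y): [-1.     0.001] [0.001 1.   ] toolz [ 0.001 -0.002 -1.   ] q [ 0.18  0.5  -0.21  1.9   0.15  0.75 -1.38]
side [[-146, -13, 8], [-147, -12, 10], [-140, -12, 12], [-145, -11, 13], [-138, -12, 44]]
wrist [[-135, -10, 9], [-145, 0, 10], [-141, 4, 10], [-124, -7, 10], [-146, -8, 10], [-125, -13, 10], [-148, 2, 10], [-153, -5, 10], [-144, -4, 10], [-122, 0, 10], [-153, -9, 10], [-131, -4, 10]]
block 0.83 [[-0.1178, -0.0197, 0.0309], [-0.0719, -0.0038, 0.036], [-0.0309, 0.0189, 0.0373]]
```

Request:
move_arm:
  rows:
    - [[-0.005, 0, 0], 0]
    - [[-0.01, 0, 0], 0]
    - [[-0.015, 0, 0], 0]
    - [[-0.02, 0, 0], 0]
    - [[-0.024, 0, 0], 0]

```text
clock: 6.38
position: [0.5626, -0.0286, -0.0051]
eef_rot: [0.807, -0.591, 0.001, 0.0]
contact_force: [2.0, -4.3, 0.4]
opening: -0.001
```

```bash
python3 - <<'E'
from h import *
p=tip(); save(p,"6.png")
E
```

```text
t 6.38 W [ 0.5626 -0.0286 -0.0051] F [[-0.1104  0.0005 -0.0051]] force F [-4.7 -0.6  0.4] open -0.0013387636696469887
tool x,y in F (x,y): [-1.     0.002] [0.002 1.   ] toolz [ 0.001 -0.001 -1.   ] q [ 0.14  0.49 -0.21  1.92  0.15  0.74 -1.42]
side []
wrist [[-130, -10, 9], [-113, -9, 10], [-99, -9, 10], [-97, -3, 10], [-113, -8, 10], [-128, 14, 10], [-125, -3, 10], [-119, -12, 10], [-125, -8, 10], [-97, -11, 10], [-120, -10, 10], [-123, 0, 10]]
block 0.84 [[-0.0951, -0.0198, 0.0308], [-0.0491, -0.0039, 0.036], [-0.0082, 0.0188, 0.0373]]
```

View pics/6.png

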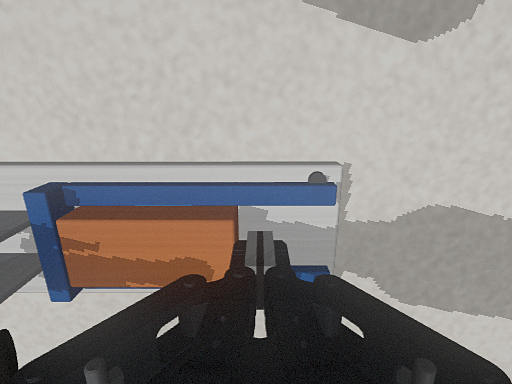

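Request:
move_arm:
  rows:
    - [[-0.003, 0, 0], 0]
    - [[-0.006, 0, 0], 0]
    - [[-0.008, 0, 0], 0]
    - [[-0.009, 0, 0], 0]

```text
clock: 6.87
position: [0.5608, -0.0223, -0.005]
eef_rot: [0.807, -0.591, 0.002, 0.001]
contact_force: [4.1, -9.6, -1.7]
opening: -0.002
```

Request:
move_arm:
  rows:
    - [[-0.002, 0, 0], 0]
    - [[-0.003, 0, 0], 0]
    - [[-0.003, 0, 0], 0]

```text
clock: 7.12
position: [0.5609, -0.0221, -0.0048]
eef_rot: [0.806, -0.592, 0.004, 0.001]
contact_force: [4.5, -12.3, -1.7]
opening: -0.002
```

```bash
python3 - <<'E'
from h import *
tip()
E
```

```text
t 7.12 W [ 0.5609 -0.0221 -0.0048] F [[-0.1037  0.0002 -0.0048]] force F [-13.1  -0.5  -1.7] open -0.0018440148355085755
tool x,y in F (x,y): [-1.     0.004] [0.004 1.   ] toolz [ 0.004 -0.006 -1.   ] q [ 0.13  0.48 -0.21  1.93  0.15  0.74 -1.44]
side []
wrist [[-108, -12, 9], [-98, -3, 10], [-104, -13, 10], [-121, -5, 10], [-99, -13, 10], [-96, -11, 10], [-114, -2, 10], [-110, -3, 10], [-110, -13, 10], [-119, -9, 10], [-92, -8, 10], [-92, -12, 10]]
block 0.69 [[-0.0898, -0.0199, 0.0308], [-0.0435, -0.0041, 0.036], [-0.0028, 0.0188, 0.0374]]
```

Block home: it stopped moving while the push force rose to 13 N. Next I'll back off, rise, and go over to the −x side of the lever.

Request:
move_arm:
  rows:
    - [[0.02, 0, 0], 0]
    - [[0.045, 0, 0], 0]
    - [[0.05, 0, -0.02], 0]
    - [[0.05, 0, -0.06], 0]
    - [[0.05, 0, -0.1], 0]

```text
clock: 7.68
position: [0.5715, -0.0626, 0.0939]
eef_rot: [0.807, -0.59, -0.003, 0.001]
contact_force: [0.5, -0.3, 0.5]
opening: 0.002
```

Request:
move_arm:
  rows:
    - [[0, 0, -0.04], 0]
    - [[0, 0, -0.08], 0]
    - [[0, 0, -0.115], 0]
    - [[-0.03, 0, -0.115], 0]
    - [[-0.06, 0, -0.115], 0]

```text
clock: 8.1
position: [0.5569, -0.0059, 0.2124]
eef_rot: [0.806, -0.592, 0.002, -0.002]
contact_force: [-0.9, 1.3, -0.2]
opening: -0.0
```

Request:
move_arm:
  rows:
    - [[-0.035, 0, 0], 0]
    - [[-0.07, 0, 0], 0]
    - [[-0.09, 0, 0], 0]
    - [[-0.1, 0, 0], 0]
    - [[-0.1, 0, 0], 0]

```text
clock: 8.52
position: [0.5238, 0.0926, 0.2095]
eef_rot: [0.809, -0.588, -0.001, -0.0]
contact_force: [0.1, 0.7, -0.9]
opening: -0.002
```

```bash
cat >> h.py <<'E'
def look(n,name=None):
    p=imaging.camera(n)
    if name: save(p,name)
    for q in("lever","block","clamp_arm","pad"):
        r=imaging.regions_of(p,q)
        if not r: print(n,q,"none"); continue
        F=fx(pts(p,r[0]["mask"]))
        if q=="block": F=F[(F[:,2]>.03)&(F[:,2]<.045)]
        if len(F)<5: continue
        print(n,q,round(r[0]["confidence"],2),np.percentile(F,[2,50,98],axis=0).round(3).tolist())
        if q=="lever":
            C=p["color"].astype(int); m=r[0]["mask"]&(C[...,0]>2*C[...,1])
            G=fx(pts(p,m)); G=G[(G[:,2]>.08)&(abs(G[:,1])<.03)]
            if len(G)>10:
                c=G.mean(0); d=np.linalg.svd(G-c)[2][0]; d*=np.sign(d[2]+1e-9); print("  red mean",c.round(3),"axis",d.round(2),"theta(axis)",np.arctan2(d[0],d[2]).round(2),"theta(pos)",np.arctan2(c[0]-.075,c[2]-.082).round(2))
E
python3 - <<'E'
from h import *
rep(); look("side"); look("wrist","7.png")
E
```

```text
t 8.52 W [0.5238 0.0926 0.2095] F [[0.0169 0.0007 0.2095]] force F [ 0.6 -0.3 -0.9] open -0.0022737050216606563
tool x,y in F (x,y): [-1.    -0.005] [-0.005  1.   ] toolz [-0.001  0.002 -1.   ] q [ 0.04  0.19 -0.34  1.8   0.07  1.16 -1.58]
side lever 0.69 [[-0.013, -0.009, -0.001], [0.082, -0.003, 0.143], [0.087, 0.054, 0.192]]
  red mean [ 0.082 -0.004  0.168] axis [-0.04  0.05  1.  ] theta(axis) -0.04 theta(pos) 0.09
side block 0.75 [[-0.088, -0.021, 0.032], [-0.049, -0.009, 0.036], [-0.0, 0.012, 0.039]]
side clamp_arm 0.8 [[-0.029, -0.013, 0.042], [0.009, -0.002, 0.095], [0.05, 0.011, 0.127]]
side pad none
wrist lever 0.55 [[0.055, -0.008, 0.067], [0.071, -0.004, 0.164], [0.082, 0.006, 0.192]]
  red mean [ 0.076 -0.     0.189] axis [0.01 0.17 0.98] theta(axis) 0.01 theta(pos) 0.01
wrist block 0.55 [[-0.089, -0.02, 0.034], [-0.051, -0.004, 0.036], [-0.003, 0.017, 0.038]]
wrist clamp_arm 0.84 [[-0.033, -0.008, 0.067], [-0.001, -0.002, 0.105], [0.045, 0.008, 0.127]]
wrist pad 0.75 [[-0.035, -0.008, 0.1], [-0.028, -0.002, 0.106], [-0.022, 0.007, 0.11]]
```

View pics/7.png

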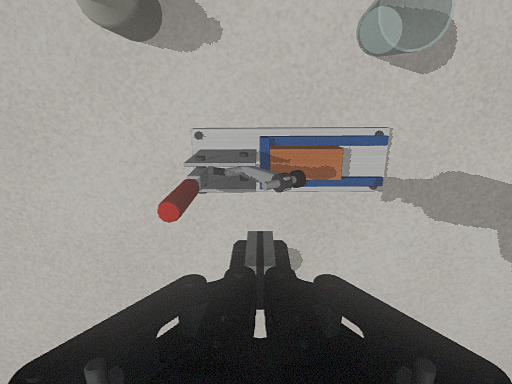

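Request:
move_arm:
  rows:
    - [[0, 0, 0.035], 0]
    - [[0, 0, 0.055], 0]
    - [[0, 0, 0.065], 0]
    - [[-0.01, 0, 0.065], 0]
    - [[-0.02, 0, 0.065], 0]

```text
clock: 9.43
position: [0.5192, 0.1081, 0.1449]
eef_rot: [0.807, -0.591, -0.0, -0.0]
contact_force: [0.2, 1.0, 0.4]
opening: -0.003
```

Request:
move_arm:
  rows:
    - [[-0.008, 0, 0], 0]
    - [[-0.016, 0, 0], 0]
    - [[-0.024, 0, 0], 0]
    - [[-0.032, 0, 0.001], 0]
    - [[-0.04, 0, 0.002], 0]

```text
clock: 9.85
position: [0.5073, 0.1468, 0.1433]
eef_rot: [0.807, -0.59, 0.001, -0.0]
contact_force: [0.7, 0.2, 0.7]
opening: 0.003
```

```bash
python3 - <<'E'
from h import *
rep(); look("side")
E
```

```text
t 9.85 W [0.5073 0.1468 0.1433] F [[ 0.0736 -0.      0.1433]] force F [-0.1 -0.7  0.7] open 0.0028791989772294978
tool x,y in F (x,y): [-1.     0.001] [0.001 1.   ] toolz [ 0.002  0.    -1.   ] q [-0.05  0.25 -0.37  1.89  0.1   1.02 -1.72]
side lever none
side block 0.7 [[-0.087, -0.021, 0.033], [-0.048, -0.01, 0.036], [-0.003, 0.009, 0.039]]
side clamp_arm 0.65 [[-0.032, -0.009, 0.068], [0.004, -0.002, 0.09], [0.046, 0.006, 0.12]]
side pad none
```

Request:
move_arm:
  rows:
    - [[-0.009, 0, 0], 0]
    - [[-0.018, 0, 0.002], 0]
    - [[-0.027, 0, 0.006], 0]
    - [[-0.035, 0, 0.01], 0]
    - [[-0.043, 0, 0.015], 0]

```text
clock: 10.52
position: [0.4937, 0.1883, 0.1274]
eef_rot: [0.807, -0.59, 0.0, -0.0]
contact_force: [0.9, -0.5, 0.7]
opening: -0.002
```

```bash
python3 - <<'E'
from h import *
rep(); look("side","8.png"); look("wrist")
E
```

```text
t 10.52 W [0.4937 0.1883 0.1274] F [[0.1173 0.0003 0.1274]] force F [-0.7 -0.8  0.7] open -0.0018271761839041023
tool x,y in F (x,y): [-1. -0.] [-0.  1.] toolz [ 0.  0. -1.] q [-0.11  0.27 -0.39  1.9   0.12  0.99 -1.82]
side lever 0.74 [[0.044, -0.01, 0.073], [0.108, -0.005, 0.128], [0.147, 0.004, 0.171]]
  red mean [ 0.132 -0.005  0.156] axis [0.65 0.12 0.75] theta(axis) 0.71 theta(pos) 0.66
side block 0.61 [[-0.088, -0.021, 0.032], [-0.053, -0.011, 0.036], [-0.0, 0.015, 0.039]]
side clamp_arm 0.86 [[-0.037, -0.009, 0.057], [-0.011, -0.002, 0.075], [0.038, 0.006, 0.096]]
side pad none
wrist lever 0.92 [[0.044, -0.008, 0.075], [0.113, -0.004, 0.135], [0.147, 0.007, 0.168]]
  red mean [ 0.127 -0.003  0.152] axis [0.69 0.04 0.72] theta(axis) 0.77 theta(pos) 0.64
wrist block 0.83 [[-0.089, -0.02, 0.032], [-0.054, -0.009, 0.036], [-0.002, 0.016, 0.038]]
wrist clamp_arm 0.57 [[-0.04, -0.008, 0.053], [-0.015, -0.002, 0.074], [0.036, 0.007, 0.094]]
wrist pad 0.44 [[-0.042, -0.008, 0.049], [-0.035, -0.006, 0.056], [-0.031, -0.003, 0.058]]
```

View pics/8.png

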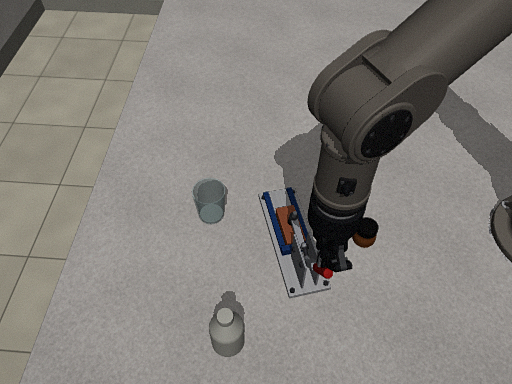

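Request:
move_arm:
  rows:
    - [[-0.01, 0, 0.005], 0]
    - [[-0.017, 0, 0.012], 0]
    - [[-0.023, 0, 0.019], 0]
    - [[-0.029, 0, 0.027], 0]
    - [[-0.033, 0, 0.035], 0]

```text
clock: 11.43
position: [0.484, 0.2199, 0.0923]
eef_rot: [0.808, -0.59, 0.0, -0.001]
contact_force: [0.8, 0.5, 2.6]
opening: -0.002
```

Request:
move_arm:
  rows:
    - [[-0.003, 0, 0.007], 0]
    - [[-0.005, 0, 0.014], 0]
    - [[-0.007, 0, 0.02], 0]
    - [[-0.007, 0, 0.02], 0]

```text
clock: 11.77
position: [0.4802, 0.2247, 0.0707]
eef_rot: [0.807, -0.59, -0.001, 0.002]
contact_force: [-1.3, -0.5, 0.2]
opening: 0.0
```

```bash
python3 - <<'E'
from h import *
rep(); look("side"); look("wrist")
E
```

```text
t 11.77 W [0.4802 0.2247 0.0707] F [[0.156  0.002  0.0707]] force F [-0.1  1.4  0.2] open 0.0001043743975603119
tool x,y in F (x,y): [-1.  0.] [0. 1.] toolz [-0.003 -0.001 -1.   ] q [-0.19  0.35 -0.4   1.95  0.17  0.88 -1.93]
side lever 0.93 [[0.04, -0.009, 0.083], [0.111, -0.004, 0.091], [0.185, 0.004, 0.102]]
  red mean [ 0.161 -0.004  0.097] axis [0.99 0.06 0.09] theta(axis) 1.48 theta(pos) 1.39
side block 0.84 [[-0.088, -0.021, 0.031], [-0.053, -0.01, 0.036], [-0.001, 0.017, 0.039]]
side clamp_arm 0.69 [[-0.038, -0.014, 0.035], [-0.014, -0.003, 0.065], [0.034, 0.014, 0.095]]
side pad none
wrist lever 0.96 [[0.038, -0.008, 0.082], [0.109, -0.003, 0.091], [0.18, 0.007, 0.102]]
  red mean [ 0.149 -0.003  0.097] axis [ 0.99 -0.02  0.11] theta(axis) 1.46 theta(pos) 1.38
wrist block 0.91 [[-0.037, -0.02, 0.031], [-0.019, -0.013, 0.036], [-0.001, -0.001, 0.037]]
wrist clamp_arm 0.78 [[-0.033, -0.008, 0.038], [-0.008, -0.001, 0.065], [0.034, 0.006, 0.087]]
wrist pad 0.68 [[-0.035, -0.008, 0.036], [-0.029, -0.005, 0.041], [-0.013, -0.001, 0.058]]
```

Lever snapped over (axis about 1.46), with no force on the tool. Now I'll back the hand straight up and away.

Request:
move_arm:
  rows:
    - [[0, 0, -0.03], 0]
    - [[0, 0, -0.06], 0]
    - [[0, 0, -0.1], 0]
    - [[0, 0, -0.14], 0]
    - [[0, 0, -0.16], 0]

```text
clock: 12.68
position: [0.4838, 0.2263, 0.238]
eef_rot: [0.807, -0.59, 0.002, -0.003]
contact_force: [0.6, 0.7, 0.2]
opening: 0.002
```

Request:
move_arm:
  rows:
    - [[0, 0, 0], 0]
    - [[0, 0, 0], 0]
    - [[0, 0, 0], 0]
    - [[0, 0, 0], 0]
    - [[0, 0, 0], 0]

```text
clock: 13.1
position: [0.4809, 0.2244, 0.2309]
eef_rot: [0.807, -0.59, -0.001, 0.001]
contact_force: [-0.6, -0.6, 0.1]
opening: -0.004
```

```bash
python3 - <<'E'
from h import *
rep(); look("side"); look("wrist","9.png")
p=imaging.camera("side")
for q in("beaker","bottle","jar"):
  r=imaging.regions_of(p,q)
  if r: print(q,r[0]["box"],np.median(pts(p,r[0]["mask"]),0).round(3))
E
```

```text
t 13.1 W [0.4809 0.2244 0.2309] F [[0.1555 0.0015 0.2309]] force F [-0.4  0.8  0.1] open -0.003756074714417115
tool x,y in F (x,y): [-1.     0.001] [0.001 1.   ] toolz [-0.003 -0.001 -1.   ] q [-0.15  0.18 -0.42  1.77  0.08  1.21 -1.85]
side lever 0.69 [[-0.088, -0.021, 0.023], [-0.053, -0.011, 0.036], [-0.002, 0.017, 0.039]]
side block 0.84 [[-0.088, -0.021, 0.031], [-0.051, -0.009, 0.036], [-0.001, 0.018, 0.039]]
side clamp_arm 0.81 [[-0.038, -0.01, 0.038], [-0.015, -0.003, 0.065], [0.033, 0.006, 0.086]]
side pad none
wrist lever 0.9 [[0.039, -0.008, -0.0], [0.121, -0.001, 0.092], [0.18, 0.012, 0.102]]
  red mean [ 0.15  -0.001  0.098] axis [ 0.99 -0.01  0.12] theta(axis) 1.45 theta(pos) 1.37
wrist block 0.85 [[-0.089, -0.02, 0.031], [-0.057, -0.008, 0.036], [-0.002, 0.019, 0.038]]
wrist clamp_arm 0.55 [[-0.039, -0.008, 0.04], [-0.015, -0.001, 0.065], [0.031, 0.007, 0.085]]
wrist pad none
beaker [193.5, 177.1, 224.6, 219.9] [ 0.717 -0.006  0.053]
bottle [211.5, 304.0, 244.6, 356.2] [0.644 0.291 0.081]
```

View pics/9.png

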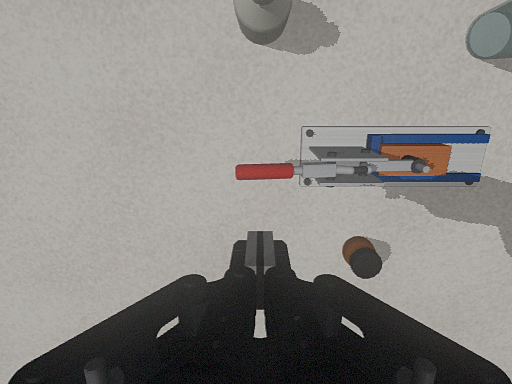

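The picture shows the red lever lying level (235–295, 172), the pad on the block at (425, 168), and the block against the stop at about col 380. The jar stands upright at (362, 257), and the hand is clear of everything. Handing in.

```bash
python3 -c "
from plant import job; print(job.close_job())"
```

```text
the job is handed in; nothing more can be done
None
```

I pushed the block home against the end stop, pushed the lever over until it snapped into lock, raised the hand clear and handed the job in. The robot clock read about 13 s of the 48 s allowed.

**Final checks:**
- **Block:** it spans about x = -0.090 to -0.001 m in the fixture's frame and lies flat. At the stop it no longer moved while the push force rose to 13 N.
- **Lever:** the direction of the red grip gives about 1.45 rad. Working from the grip's mean position gives 1.37, but that uses only the visible upper surface, so it reads low.
- **Pad:** it is down on the block in the picture. I could not measure its pressing force.
- **Bystanders:** the beaker and bottle are within about 1 mm of where they started. The side view's last check did not find the jar. It stands upright in the final wrist picture, but I did not measure its position again.
- **Hand:** it is clear of the fixture, with no contact force beyond the sensor's noise.

**Disagreement found:** both cameras showed the shut fingertips ending about 32 mm above the reported TCP. Because of this, the first push passed over the block without touching it. I allowed for the offset in every move after that.

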